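# Line up serum vials by height on a marked rail

### The job

Line up the four crimp-capped vials in order of height on the rail, one standing upright and centred on each round mark, with the tallest next to the red end stop and the shortest at the far end. Do not let any vial fall over, and leave the small amber bottle where it stands.

Things in the scene. Friction and masses are not known exactly. Their poses are not given: they have to be found in the camera images.
- vial_red: The tallest of four sealed glass serum vials: pale glass with a white paper band and a red crimp cap, 82 mm tall, standing upright loose on the bench. Its straight round body is 42 mm in diameter from the base up to 56 mm; above it narrows to a neck and the 20 mm cap (the top 8 mm). Grip it on the body. Origin: centre of its underside; z up along its axis.
- vial_blue: The second tallest of four sealed glass serum vials: pale glass with a white paper band and a blue crimp cap, 68 mm tall, standing upright loose on the bench. Its straight round body is 34 mm in diameter from the base up to 46 mm; above it narrows to a neck and the 20 mm cap (the top 8 mm). Grip it on the body. Origin: centre of its underside; z up along its axis.
- vial_green: The second shortest of four sealed glass serum vials: pale glass with a white paper band and a green crimp cap, 54 mm tall, standing upright loose on the bench. Its straight round body is 26 mm in diameter from the base up to 37 mm; above it narrows to a neck and the 20 mm cap (the top 8 mm). Grip it on the body. Origin: centre of its underside; z up along its axis.
- vial_yellow: The shortest of four sealed glass serum vials: pale glass with a white paper band and a yellow crimp cap, 40 mm tall, standing upright loose on the bench. Its straight round body is 22 mm in diameter from the base up to 27 mm; above it narrows to a neck and the 20 mm cap (the top 8 mm). Grip it on the body. Origin: centre of its underside; z up along its axis.
- mark1: Mark 1 of four equal round marks (white disc with a black rim, 52 mm across, printed flat) 75 mm apart in a straight row on a flat fixed aluminium rail 370 mm long, 64 mm wide, its top 6 mm above the bench. Mark 1 and mark 4 are the ends of the row; x across the rail, y along the row from mark 1 towards mark 4, z up. Origin: centre of the mark, on the rail's top.
- mark2: Mark 2 of four equal round marks (white disc with a black rim, 52 mm across, printed flat) 75 mm apart in a straight row on a flat fixed aluminium rail 370 mm long, 64 mm wide, its top 6 mm above the bench. Mark 1 and mark 4 are the ends of the row; x across the rail, y along the row from mark 1 towards mark 4, z up. Origin: centre of the mark, on the rail's top.
- mark3: Mark 3 of four equal round marks (white disc with a black rim, 52 mm across, printed flat) 75 mm apart in a straight row on a flat fixed aluminium rail 370 mm long, 64 mm wide, its top 6 mm above the bench. Mark 1 and mark 4 are the ends of the row; x across the rail, y along the row from mark 1 towards mark 4, z up. Origin: centre of the mark, on the rail's top.
- mark4: Mark 4 of four equal round marks (white disc with a black rim, 52 mm across, printed flat) 75 mm apart in a straight row on a flat fixed aluminium rail 370 mm long, 64 mm wide, its top 6 mm above the bench. Mark 1 and mark 4 are the ends of the row; x across the rail, y along the row from mark 1 towards mark 4, z up. Origin: centre of the mark, on the rail's top.
- red_stop: Fixed red plastic end stop on the rail, 60 mm across the rail, 14 mm along it, 18 mm high; it stands 57 mm beyond one of the two end marks (mark 1 or mark 4; it changes between starts), and a grey stop of the same form stands at the other end. Origin: centre of its underside, on the rail's top.
- amber_bottle: Bystander: small amber glass bottle with a black cap and a paper band, 36 mm in diameter, 70 mm tall, loose, standing in the same rough row as the vials, at least 75 mm from its neighbours (a 32 mm wide steel balance weight, 48 mm tall, stands in that row too). Not to be moved. Origin: centre of its underside.

How it is judged (in metres and radians):
At the end, for the whole second after the job is handed in: Each vial stands upright (within 0.1 rad) and at rest on the rail, its axis within 12 mm of the centre of its own mark, in falling order of height from the red stop: red cap, blue cap, green cap, yellow cap; the amber bottle is within 20 mm of where it began (angle between each of vial_red, vial_blue, vial_green, vial_yellow's own z axis and vertical below 0.1 rad and linear speed of each of vial_red, vial_blue, vial_green, vial_yellow below 0.02 m/s and z of vial_red in the frame of mark1 between -0.005 and 0.005 m and z of vial_blue in the frame of mark1 between -0.005 and 0.005 m and z of vial_green in the frame of mark1 between -0.005 and 0.005 m and z of vial_yellow in the frame of mark1 between -0.005 and 0.005 m and ((horizontal distance between red_stop and mark1 below 0.1 m and horizontal distance between vial_red and mark1 below 0.012 m and horizontal distance between vial_blue and mark2 below 0.012 m and horizontal distance between vial_green and mark3 below 0.012 m and horizontal distance between vial_yellow and mark4 below 0.012 m) or (horizontal distance between red_stop and mark4 below 0.1 m and horizontal distance between vial_red and mark4 below 0.012 m and horizontal distance between vial_blue and mark3 below 0.012 m and horizontal distance between vial_green and mark2 below 0.012 m and horizontal distance between vial_yellow and mark1 below 0.012 m)) and distance of amber_bottle from where it was at the start of the episode below 0.02 m); the robot touches nothing.
It fails at once if the red-capped vial fell over (angle between vial_red's own z axis and vertical above 0.8 rad).
It fails at once if the blue-capped vial fell over (angle between vial_blue's own z axis and vertical above 0.8 rad).
It fails at once if the green-capped vial fell over (angle between vial_green's own z axis and vertical above 0.8 rad).
It fails at once if the yellow-capped vial fell over (angle between vial_yellow's own z axis and vertical above 0.8 rad).
It fails at once if the amber bottle was moved or knocked over (distance of amber_bottle from where it was at the start of the episode above 0.03 m or angle between amber_bottle's own z axis and vertical above 0.5 rad).
It also fails if it takes over 109 s, if anything falls off the work surface, if the arm or the gripper's body presses on something with over 40 N, if the wrist force passes 120 N, or if a joint passes its speed limit or range.

### The arm

A 7-joint arm with a two-finger parallel gripper is mounted at the origin on the work surface. World frame = base frame: x ahead of the robot, y to its left, z up, the work surface at z = 0. Lengths are in mm, angles in rad, forces in N, time in s.
With the tool pointing down it reaches from about 350 to 900 mm from the base axis. Payload 8.1 kg.
Tool frame: the origin (TCP) lies between the finger pads; the fingertips stand 25 mm ahead of it and the grasp point (between the pads) lies 6 mm ahead of it; z points along the fingers, y is the direction in which the jaws open and shut (so a half turn about z gives the same grasp; the last joint's range is limited). The gripper opens to 92 mm and grips with 3 to 60 N. Pads are 19 mm wide; open, the fingers measure 130 mm over their backs; the gripper's body (75 mm by 190 mm) begins 47 mm behind the grasp point.
Start: joints at [-1.236, 0.434, 0.025, 1.573, -0.012, 1.134, -0.075], TCP at [264.995, 566.055, 251.742] pointing down, gripper open.
Joint ranges: [-2.62, 2.62], [-0.44, 2.09], [-1.27, 1.32], [0.08, 2.57], [-1.32, 4.46], [0.12, 2], [-2.74, 2.74]. Speed limits (rad/s): [2.22, 2.22, 3.01, 3.01, 3.14, 3.14, 3.14].

### API

Orientations are given as a unit quaternion [x, y, z, w].
In Python, from plant import robot, imaging gives the robot as it stands. Calls block until the motion is done:
- robot.move_to(position, orientation): joint-space move of the TCP to a pose.
- robot.move_linear(position, ori=None, v=150): straight line of the TCP; ori=None keeps the orientation; v is the mean speed in mm/s.
- robot.goto_joints(angles): joint-space move.
- robot.grip(opening): opening from 0.0 (shut) to 1.0 (fully open); the grip force is fixed at half the most; returns when the fingers have stopped.
- robot.pause(seconds).
- robot.inverse_kinematics(position, orientation): joint angles nearest the present ones, or None.
- robot.observe(): the state.
- imaging.camera(name): name is "scene" or "top" or "wrist"; returns a dict with "frame" (400x640x3 uint8, red, green, blue), "z_map" (400x640 float32, mm along the optical axis (not along the pixel's ray), 0 where there is no reading), "fx", "fy", "cx", "cy" (pixels), "k1" (the pictures are not rectified: a ray, as slopes to the right and down, at radius r is drawn at 1 + k1 r^2 times it, then the intrinsics apply), "rvec" (rotation vector, rad) and "tvec" (3), from world to camera coordinates, as OpenCV has them; the wrist camera has in their place "tool_from_camera" (4x4, takes a point from camera to tool coordinates, whose origin is the TCP and whose axes are the flange's). Camera axes: x right, y down, z forward; pixel columns grow to the right and rows downward; lengths in mm; the calibration is good to about 2 mm. A picture is of the moment at which its call begins: read the wrist's pose just before it.
A pose or a line that the arm cannot do raises robot.IKError and nothing moves.
- robot.job_done(): hands the job in, once; it reports no verdict.
The state is a dict: "time_s": time; "qpos": joint angles; "joint_velocities": joint speeds; "effort": joint torques, N m; "ee_pos": TCP position; "eef_rot": TCP orientation; "wrist_force": force on the tool from outside, world axes, zero at the start; "wrist_torque": the same for the moment, N m; "finger_gap": opening from 0.0 (shut) to 1.0 (fully open).
Only numpy, scipy, OpenCV 4.12 (cv2) and the standard library are available. Lean on these libraries where they do the work, as an engineer would, in place of code of your own. Each camera call takes 0.05 s, during which the arm holds its last target. There are 200 camera calls.

## Working session

There is one attempt and no reset: what is moved stays moved. The work goes in short steps, each a Python script; the robot and the scene stay as the last script left them, time stands still between calls to the robot, and variables do not carry over. Pictures are saved under pics/ and viewed, about 12 in all and at most 16, crops included, and the job is handed in when it is done.

```bash
ls; mkdir -p pics
python3 - <<'E'
from plant import robot, imaging
import cv2,numpy as np,pickle
s=robot.observe(); print({k:np.round(v,3) for k,v in s.items()})
D={}
for n in("top","scene","wrist"):
    c=imaging.camera(n);D[n]=c
    cv2.imwrite(f"pics/{n}0.png",c["frame"][:,:,::-1]); print(n,{k:v for k,v in c.items() if k not in("frame","z_map")})
pickle.dump(D,open("d0.pkl","wb"))
E
```

```text
pics
{'time_s': np.float64(0.0), 'qpos': array([-1.236,  0.435,  0.025,  1.574, -0.012,  1.134, -0.075]), 'joint_velocities': array([-0.001,  0.   , -0.001,  0.   , -0.001, -0.002,  0.   ]), 'effort': array([-0.0000e+00, -6.6785e+01,  9.8500e-01, -3.1445e+01, -6.1000e-02,
        4.3000e-02,  0.0000e+00]), 'ee_pos': array([264.815, 565.587, 250.931]), 'eef_rot': array([ 0.217,  0.976, -0.001, -0.   ]), 'wrist_force': array([-0.473,  0.54 , -0.029]), 'wrist_torque': array([-0.059,  0.018,  0.028]), 'finger_gap': np.float64(1.0)}
top {'fx': 383.1997414367231, 'fy': 383.1997414367231, 'cx': 322.39800361429184, 'cy': 201.2490445039839, 'k1': -0.01452447366878956, 'rvec': array([ 2.12107357, -2.17009914,  0.17522056]), 'tvec': array([ 20.74941385, 536.33166794, 752.82258813])}
scene {'fx': 370.4777469836991, 'fy': 370.4777469836991, 'cx': 322.55537318911564, 'cy': 195.90555604463395, 'k1': 0.015026347165382373, 'rvec': array([ 2.06609611,  1.15772325, -0.5149577 ]), 'tvec': array([-273.20749414, -276.25085031, 1061.59116991])}
wrist {'fx': 356.0153476919642, 'fy': 356.0153476919642, 'cx': 319.81915110482123, 'cy': 197.94393560717697, 'k1': 0.00491057357732641, 'tool_from_camera': array([[-6.22224002e-04, -9.56902041e-01, -2.90410222e-01,
         7.78544093e+01],
       [ 9.99999687e-01, -7.37198128e-04,  2.86500197e-04,
         6.95024276e-01],
       [-4.88242495e-04, -2.90409952e-01,  9.56902200e-01,
        -1.33085522e+02],
       [ 0.00000000e+00,  0.00000000e+00,  0.00000000e+00,
         1.00000000e+00]])}
```

View pics/top0.png

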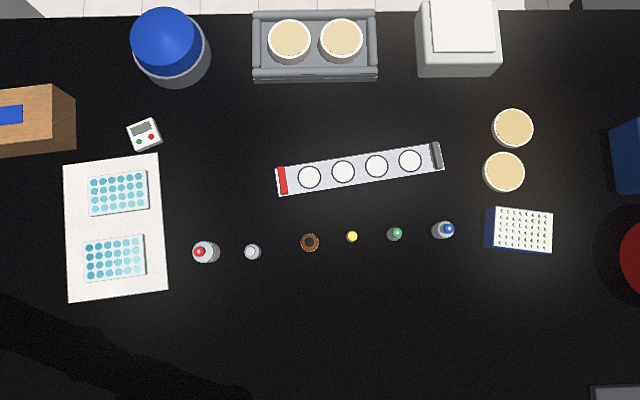

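View pics/scene0.png

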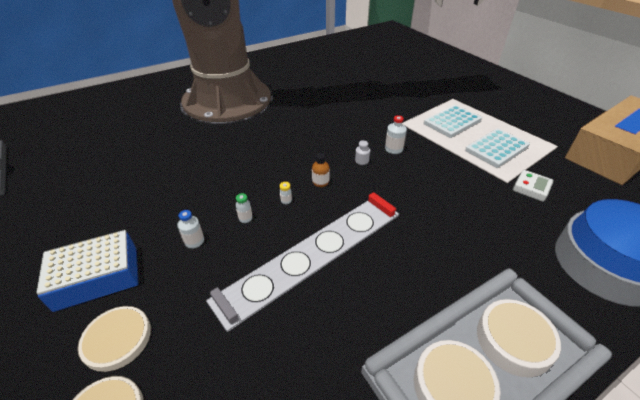

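```bash
cat > h.py <<'E'
import numpy as np, cv2
from scipy.spatial.transform import Rotation as R
H=dict(red=82,blue=68,green=54,yellow=40)
HUE=dict(red=[(0,8),(172,180)],blue=[(105,130)],green=[(45,85)],yellow=[(22,33)])
def campose(c,s=None):
    "world_from_camera rotation, origin"
    if "rvec" in c:
        r=R.from_rotvec(np.ravel(c["rvec"])).as_matrix(); return r.T,-r.T@np.ravel(c["tvec"])
    T=np.array(c["tool_from_camera"]); q=R.from_quat(s["eef_rot"]).as_matrix()
    return q@T[:3,:3], q@T[:3,3]+s["ee_pos"]
def cast(c,uv,z,s=None):
    K=np.array([[c["fx"],0,c["cx"]],[0,c["fy"],c["cy"]],[0,0,1.]])
    n=cv2.undistortPoints(np.float64(uv).reshape(-1,1,2),K,np.array([c["k1"],0,0,0])).reshape(-1,2)
    Rm,o=campose(c,s); d=np.c_[n,np.ones(len(n))]@Rm.T
    return o+d*((z-o[2])/d[:,2])[:,None]
def blobs(c,col,smin=110,vmin=60,amin=12):
    hsv=cv2.cvtColor(c["frame"],cv2.COLOR_RGB2HSV)
    m=sum(cv2.inRange(hsv,(a,smin,vmin),(b,255,255)) for a,b in HUE[col])
    n,l,st,ce=cv2.connectedComponentsWithStats(m)
    return [(ce[i],st[i]) for i in range(1,n) if st[i,4]>=amin]
def discs(c,lo=3,amin=150,amax=20000,vmin=215):
    "white discs inside black rims: contours that are elliptical"
    hsv=cv2.cvtColor(c["frame"],cv2.COLOR_RGB2HSV)
    m=cv2.inRange(hsv,(0,0,vmin),(180,40,255)); out=[]
    for k in cv2.findContours(m,cv2.RETR_LIST,cv2.CHAIN_APPROX_NONE)[0]:
        if len(k)<20: continue
        a=cv2.contourArea(k); e=cv2.fitEllipse(k); ea=np.pi*e[1][0]*e[1][1]/4
        if amin<a<amax and .85<a/ea<1.1 and e[1][0]>.6*e[1][1]: out.append((e[0],e[1],a))
    return out
def quat(yaw): return [float(np.cos(yaw/2)),float(np.sin(yaw/2)),0.,0.]
E
python3 - <<'E'
from h import *;import pickle
D=pickle.load(open("d0.pkl","rb"))
for n in("top","scene"):
    c=D[n];print(n,campose(c)[1])
    for d in discs(c): print("disc",np.round(d[0]),np.round(d[1]),cast(c,d[0],6).round(1))
    for k in H:
        for ce,st in blobs(c,k):
            if st[4]<400: print(k,ce.round(),st[4],cast(c,ce,H[k]-4).round(1))
print("amber,weight",cast(D["top"],[(309,242),(252,251)],[70,48]).round())
E
```

```text
top [415.20792519  17.24864425 825.91095678]
disc [523. 229.] [44. 69.] [[ 471.1 -423.5    6. ]]
disc [309. 177.] [19. 20.] [[596.9  36.5   6. ]]
disc [309. 177.] [25. 26.] [[596.3  36.3   6. ]]
disc [343. 171.] [19. 20.] [[607.4 -37.8   6. ]]
disc [343. 171.] [25. 25.] [[607.3 -37.8   6. ]]
disc [376. 166.] [19. 20.] [[ 618.3 -112.5    6. ]]
disc [376. 166.] [24. 26.] [[ 618.  -112.3    6. ]]
disc [505. 171.] [36. 38.] [[ 600.8 -395.5    6. ]]
disc [114. 228.] [111. 165.] [[493.6 456.4   6. ]]
disc [504. 171.] [37. 40.] [[ 600.3 -394.8    6. ]]
disc [410. 160.] [19. 20.] [[ 629.  -186.5    6. ]]
disc [410. 161.] [24. 26.] [[ 628.7 -186.5    6. ]]
disc [143. 133.] [28. 31.] [[703.7 403.9   6. ]]
disc [513. 127.] [35. 38.] [[ 701.8 -425.5    6. ]]
disc [513. 127.] [36. 39.] [[ 701.3 -425.4    6. ]]
disc [289.  38.] [35. 38.] [[927.2  77.1   6. ]]
disc [341.  37.] [35. 38.] [[926.8 -44.3   6. ]]
disc [341.  38.] [38. 42.] [[925.9 -44.6   6. ]]
disc [289.  38.] [39. 42.] [[926.4  76.9   6. ]]
red [151. 136.] 25 [[672.6 354.2  78. ]]
red [282. 180.] 184 [[576.5  88.   78. ]]
red [199. 25
[... 405 characters left out ...]
]
disc [521. 332.] [50. 76.] [[894.5 107.7   6. ]]
disc [521. 333.] [56. 85.] [[895.6 105.8   6. ]]
disc [257. 288.] [21. 28.] [[ 629.1 -185.4    6. ]]
disc [295. 263.] [20. 26.] [[ 618.  -111.2    6. ]]
disc [329. 241.] [17. 24.] [[607.2 -36.9   6. ]]
disc [360. 222.] [15. 23.] [[596.   37.7   6. ]]
red [398. 119.] 69 [[435.2 252.9  78. ]]
red [525. 182.] 14 [[724.9 304.4  78. ]]
red [382. 204.] 339 [[635.1  50.   78. ]]
blue [340.  12.] 265 [[-318.7  592.7   64. ]]
blue [631. 123.] 329 [[706.9 698.7  64. ]]
blue [185. 215.] 114 [[ 470.9 -240.6   64. ]]
green [241. 198.] 84 [[ 465.5 -138.8   50. ]]
yellow [284. 186.] 86 [[461.8 -49.   36. ]]
amber,weight [[452.  37.  70.]
 [437. 153.  48.]]
```

View pics/wrist0.png

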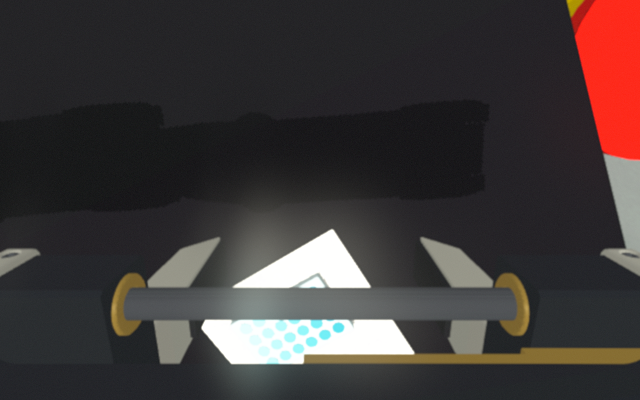

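```bash
cat >> h.py <<'E'
V=dict(red=(437,251.6),blue=(472.2,-241.5),green=(466.8,-139.7),yellow=(463.2,-50.))
M=dict(red=(596.2,37.1),blue=(607.3,-37.4),green=(618.1,-111.8),yellow=(628.9,-186.))
G=dict(red=44,blue=34,green=25,yellow=23)   # grasp height over underside
E
python3 - <<'E'
from plant import robot, imaging
from h import *
for yaw in(-1.425,1.716):
    print(yaw)
    for P in(V,M):
        for k in P:
            for z in (190,G[k]+6): 
                q=robot.inverse_kinematics([*P[k],z],quat(yaw)); print(k,z,None if q is None else np.round(q,2))
E
```

```text
-1.425
red 190 [-0.38  0.33 -0.31  1.92  0.13  0.91  2.53]
red 50 [-0.37  0.54 -0.35  2.04  0.32  0.61  2.36]
blue 190 [-0.41  0.57  1.16  1.94 -0.61  1.04 -1.97]
blue 40 [-0.34  0.89  1.14  2.07 -1.05  0.95 -1.6 ]
green 190 [-0.65  0.48  1.17  2.04 -0.53  0.98 -2.2 ]
green 31 [-0.55  0.86  1.14  2.17 -1.1   0.89 -1.71]
yellow 190 [-0.87  0.43  1.17  2.08 -0.49  0.94 -2.42]
yellow 29 [-0.75  0.84  1.14  2.23 -1.11  0.86 -1.86]
red 190 [-0.86  0.69  1.15  1.78 -0.69  1.15 -2.47]
red 50 [-0.82  0.94  1.14  1.89 -1.02  1.04 -2.22]
blue 190 [-0.72  0.71  1.15  1.75 -0.71  1.16 -2.35]
blue 40 [-0.69  0.98  1.14  1.87 -1.05  1.05 -2.09]
green 190 [-0.58  0.74  1.15  1.7  -0.73  1.19 -2.23]
green 31 [-0.55  1.01  1.14  1.82 -1.07  1.08 -1.98]
yellow 190 [-0.43  0.79  1.15  1.62 -0.76  1.24 -2.13]
yellow 29 [-0.42  1.05  1.14  1.75 -1.07  1.11 -1.91]
1.716
red 190 [-0.89  0.31  0.34  1.96 -0.13  0.89 -0.34]
red 50 [-0.82  0.52  0.26  2.08 -0.24  0.56 -0.24]
blue 190 [-0.37  0.52  1.07  1.94 -0.54  1.01  1.1 ]
blue 40 [-0.15  0.68  0.75  2.05 -0.73  0.7   1.23]
green 190 [-0.48  0.36  0.86  2.03 -0.34  0.91  0.72]
green 31 [-0.15  0.57  0.45  2.15 -0.48  0.53  0.81]
yellow 190 [-0.53  0.27  0.65  2.07 -0.22  0.87  0.39]
yellow 29 [-0.25  0.53  0.33  2.19 -0.37  0.47  0.51]
red 190 [-0.55  0.49  0.58  1.75 -0.31  0.99  0.29]
red 50 [-0.47  0.66  0.47  1.86 -0.44  0.72  0.4 ]
blue 190 [-0.46  0.52  0.64  1.73 -0.36  1.01  0.46]
blue 40 [-0.33  0.68  0.45  1.84 -0.43  0.71  0.51]
green 190 [-0.33  0.55  0.65  1.68 -0.38  1.04  0.59]
green 31 [-0.19  0.72  0.43  1.79 -0.42  0.73  0.61]
yellow 190 [-0.26  0.63  0.76  1.61 -0.47  1.1   0.77]
yellow 29 [-0.09  0.76  0.46  1.72 -0.46  0.77  0.74]
```

```bash
cat >> h.py <<'E'
YAW=1.716; Q=quat(YAW); HZ=190
def look(robot,imaging,k,tag):
    s=robot.observe(); c=imaging.camera("wrist"); cv2.imwrite(f"pics/{tag}.png",c["frame"][:,:,::-1])
    print(k,"ee",np.round(s["ee_pos"],1),"t",round(s["time_s"],1))
    for ce,st in blobs(c,k,amin=100): print("  blob",ce.round(),st, cast(c,ce,H[k]-4,s).round(1), "box top-face", cast(c,[st[0]+st[2]/2,st[1]+st[3]/2],H[k]-4,s).round(1))
    return c,s
E
python3 - <<'E'
from plant import robot, imaging
from h import *
robot.move_to([*V["red"],HZ],Q)
look(robot,imaging,"red","w_red")
E
```

```text
red ee [436.7 253.5 190.2] t 1.5
  blob [322. 208.] [309 195  26  27 485] [[439.5 250.9  78. ]] box top-face [[439.9 250.5  78. ]]
  blob [433. 347.] [413 341  44  13 516] [[547.9 144.9  78. ]] box top-face [[549.9 144.9  78. ]]
```

View pics/w_red.png

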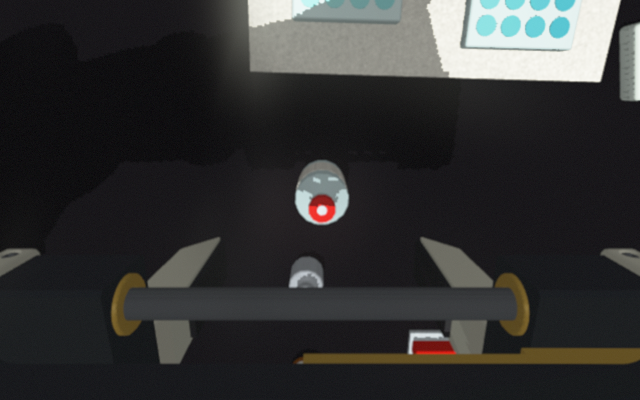

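```bash
cat >> h.py <<'E'
def say(robot,t):
    s=robot.observe(); print(t,np.round(s["ee_pos"],1),"gap mm",round(92*s["finger_gap"],1),"F",np.round(s["wrist_force"],1),"t",round(s["time_s"],1)); return s
def pick(robot,k,xy):
    z=G[k]+6
    robot.move_linear([*xy,HZ],v=150)
    robot.move_linear([*xy,z],v=120); say(robot,"down")
    robot.grip(0.0); say(robot,"gripped")
    robot.move_linear([*xy,HZ],v=150); say(robot,"lifted")
def place(robot,k,xy):
    z=G[k]+13
    robot.move_linear([*xy,HZ],v=220); robot.pause(.3)
    robot.move_linear([*xy,z+15],v=120); robot.move_linear([*xy,z],v=30); robot.pause(.3); say(robot,"at mark")
    robot.grip(1.0); say(robot,"opened")
    robot.move_linear([*xy,HZ],v=120)
E
python3 - <<'E'
from plant import robot, imaging
from h import *
say(robot,"now")
pick(robot,"red",(438.3,251.2))
E
```

```text
now [436.7 253.6 190.2] gap mm 92.1 F [-0.7 -0.9  0.1] t 1.6
down [438.7 251.4  50.6] gap mm 91.7 F [ 0.2 -0.3 -0.3] t 3.1
gripped [438.3 251.2  50. ] gap mm 41.1 F [-0.2  0.3 -0.2] t 4.0
lifted [437.8 250.9 189.2] gap mm 41.7 F [-0.9 -0.5 -0.5] t 5.0
```

Run:
```python
from plant import robot, imaging
from h import *
place(robot,"red",M["red"])
robot.move_linear([*V["yellow"],HZ],v=250); robot.pause(.3)
look(robot,imaging,"yellow","w_yel")
c=imaging.camera("top"); cv2.imwrite("pics/top1.png",c["frame"][:,:,::-1][120:320,160:500].repeat(2,0).repeat(2,1))
for ce,st in blobs(c,"red"): print(ce.round(),st[4],cast(c,ce,84).round(1))
```

```text
at mark [596.3  37.1  57.1] gap mm 41.2 F [ 0.8 -0.  -0.2] t 8.8
opened [596.2  37.1  57. ] gap mm 92.1 F [-0.5  0.8 -0.5] t 9.7
yellow ee [463.8 -49.5 189.8] t 12.1
  blob [321. 191.] [309 178  26  26 453] [[466.4 -50.9  36. ]] box top-face [[467.  -51.2  36. ]]
[151. 136.] 25 [[670.5 351.5  84. ]]
[308. 169.] 67 [[596.2  36.   84. ]]
[282. 180.] 184 [[575.2  87.4  84. ]]
[631. 257.] 1040 [[ 407.5 -589.5   84. ]]
```

View pics/w_yel.png

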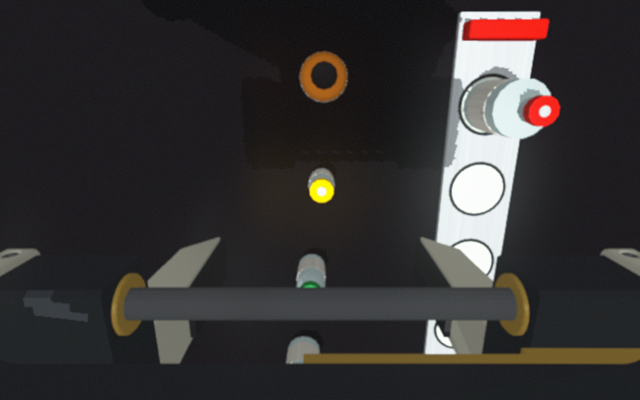

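View pics/top1.png

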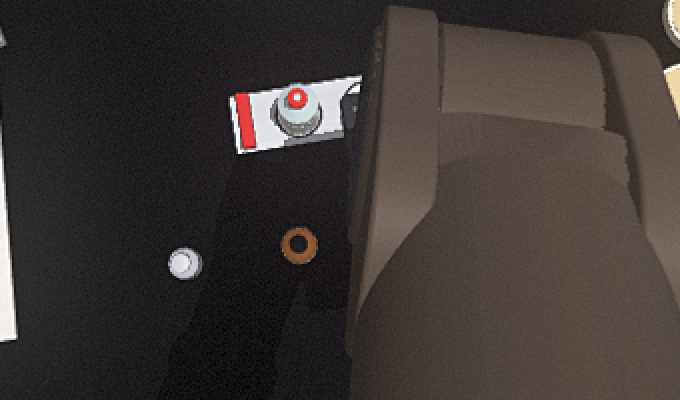

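The red-capped vial stands upright on its mark next to the red stop. The yellow cap is at (321,191) in the wrist view, within 3 mm of my estimate. I'll do the other three now.

Run:
```python
from plant import robot, imaging
from h import *
pick(robot,"yellow",(465,-50.5)); 
s=robot.observe()
assert abs(92*s["finger_gap"]-22)<3
place(robot,"yellow",M["yellow"])
for k,d in(("green",26),("blue",34)):
    robot.move_linear([*V[k],HZ],v=250); robot.pause(.3)
    s=robot.observe(); c=imaging.camera("wrist")
    p=[cast(c,ce,H[k]-4,s)[0,:2] for ce,st in blobs(c,k,amin=100)]
    p=min(p,key=lambda a:np.hypot(*(a-V[k]))); e=p-V[k]; print(k,p.round(1),e.round(1))
    assert np.hypot(*e)<6
    pick(robot,k,tuple(V[k]+e/2))
    assert abs(92*robot.observe()["finger_gap"]-d)<3
    place(robot,k,M[k])
robot.move_linear([450,-100,300],v=250)
```

```text
down [465.4 -50.5  29.5] gap mm 92.1 F [0.1 0.3 0.6] t 13.9
gripped [465.  -50.5  29. ] gap mm 20.9 F [ 0.2 -0.1  0. ] t 15.0
lifted [464.4 -50.5 189.3] gap mm 21.4 F [ 0.8 -0.3 -0.5] t 16.2
at mark [ 628.9 -186.    36.1] gap mm 21.0 F [-0.1  0.2 -0.3] t 19.9
opened [ 628.9 -186.    36. ] gap mm 91.9 F [-0.2 -0.5 -0.6] t 21.1
green [ 469.6 -140.4] [ 2.8 -0.7]
down [ 468.6 -140.2   31.5] gap mm 92.0 F [0.7 0.8 0. ] t 25.5
gripped [ 468.2 -140.    31. ] gap mm 25.0 F [-0.2 -0.1 -0.9] t 26.5
lifted [ 467.7 -139.9  189.3] gap mm 25.4 F [ 0.1 -0.3  0.4] t 27.7
at mark [ 618.2 -111.8   38.1] gap mm 25.5 F [ 0.1 -0.6 -1.2] t 31.1
opened [ 618.1 -111.8   38. ] gap mm 91.7 F [-0.6  0.  -0.3] t 32.2
blue [ 475.2 -241.2] [3.  0.3]
down [ 474.1 -241.5   40.6] gap mm 92.3 F [0.6 0.4 0.6] t 36.6
gripped [ 473.7 -241.3   40. ] gap mm 33.6 F [ 0.5 -0.9 -0.5] t 37.5
lifted [ 473.2 -241.   189.2] gap mm 33.2 F [-0.4 -0.4 -0.8] t 38.7
at mark [607.4 -37.4  47.2] gap mm 33.6 F [ 0.1 -0.7 -0.5] t 42.4
opened [607.3 -37.4  47. ] gap mm 91.8 F [0.6 0.8 0.1] t 43.5
```

Run:
```python
from plant import robot, imaging
from h import *
robot.move_linear([330,250,320],v=250)
robot.goto_joints([-1.236,0.434,0.025,1.573,-0.012,1.134,-0.075]); robot.pause(.5)
say(robot,"end")
for n in("top","scene"):
    c=imaging.camera(n); f=c["frame"][:,:,::-1]
    f=f[110:280,180:480] if n=="top" else f[90:340,160:460]
    cv2.imwrite(f"pics/{n}2.png",cv2.resize(f,None,fx=2.4,fy=2.4))
    for k in H:
        p=[cast(c,ce,H[k]+2)[0,:2] for ce,st in blobs(c,k)]
        p=min(p,key=lambda a:np.hypot(*(a-M[k]))); print(n,k,p.round(1),"err",(p-M[k]).round(1))
```

```text
end [264.8 566.2 252.2] gap mm 92.2 F [-1.  -0.2 -0.6] t 49.1
top red [596.2  36. ] err [-0.  -1.1]
top blue [606.8 -37.4] err [-0.5 -0. ]
top green [ 617.8 -112.2] err [-0.3 -0.4]
top yellow [ 628.4 -187.1] err [-0.5 -1.1]
scene red [593.5  38.6] err [-2.7  1.5]
scene blue [604.4 -35.4] err [-2.9  2. ]
scene green [ 615.2 -110.8] err [-2.9  1. ]
scene yellow [ 626.2 -185.4] err [-2.7  0.6]
```

View pics/top2.png

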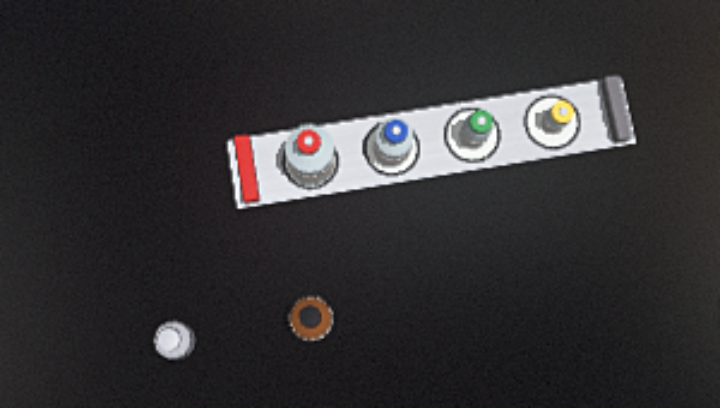

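View pics/scene2.png

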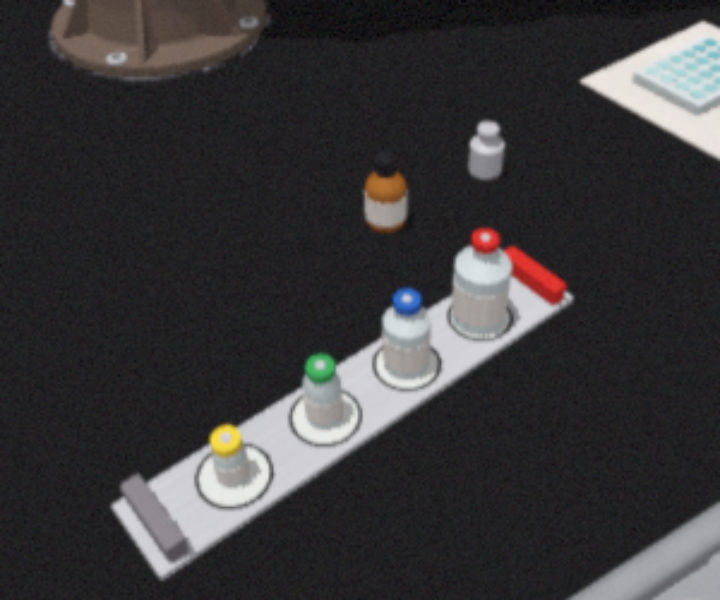

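All four stand upright and centred, in the order red, blue, green, yellow from the red stop. In the top crop the caps are at (308,141), (396,130), (481,121) and (562,111). The amber bottle, at (310,318), looks untouched.

```bash
python3 -c "
from plant import robot
print(robot.job_done(), robot.observe()['time_s'])"
```

```text
the job is handed in; nothing more can be done
the job is handed in; nothing more can be done
```

The four vials stand upright on their marks in the order red, blue, green, yellow from the red stop. I handed the job in at about 49 s of the 109 s allowed. `job_done()` gives no verdict, so the result rests on my own camera checks.

- **Method:** I found the vials and marks from the top and scene cameras, which agreed to about 2–3 mm, and checked each vial with a close wrist view before gripping. I gripped and placed each one with the jaws across the rail. Finger gaps matched each vial's diameter to within about 1 mm.
- **Final position check:** The top camera puts all the cap centres within about 1.2 mm of their marks. The scene camera shows a steady offset of about 3 mm (up to 3.5 mm) for all four, most of it towards the robot. I put that down to calibration and its slanted view of the caps; both readings are well inside the 12 mm limit.
- **Bystanders:** The amber bottle and the steel weight look unmoved in the pictures, and the arm never carried anything over them at low height. I did not measure the bottle's final position.
- **Forces:** Readings at the steps where I printed them were about 1 N or less. No check failed.

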